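Set up the tipping display board on the cigar counter

ROBOT

A 6-joint arm with a two-finger parallel gripper is mounted at the origin on the work surface. World frame = base frame: x ahead of the robot, y to its left, z up, the work surface at z = 0. Lengths are in m, angles in degrees, forces in N, time in s.
With the tool pointing down it reaches from about 0.4 to 0.825 m from the base axis. Payload 7 kg.
Tool frame: the origin (TCP) lies at the very end of the fingers, on their centre line; the grasp point (between the pads) lies tcp_to_grasp behind it (tcp_to_grasp is the distance from the TCP to the grasp point, in m); x points along the fingers, y is the direction in which the jaws open and shut, and the axes are right-handed (so a half turn about x gives the same grasp; the last joint's range is limited). The gripper opens to 88 mm and grips with 3 to 60 N. Pads are 19 mm wide; open, the fingers measure 130 mm over their backs; the gripper's body (78 mm by 193 mm) begins 47 mm behind the grasp point.
Start: joints at [-47.664, 20.546, 0.682, 0, -70.136, -16.507], TCP at [0.294, -0.608, 0.187] pointing down, gripper open.
Joint ranges: [-176.03, 176.03], [-82.01, 121.73], [-58.28, 71.71], [-173.87, 95.51], [-174.79, -0.11], [-173.66, 173.66]. Speed limits (degrees/s): [136.94, 136.94, 172.46, 180, 180, 180].

INTERFACE

Orientations are given as [roll, pitch, yaw] about the fixed x, y, z axes, in that order (R = Rz(yaw) Ry(pitch) Rx(roll)).
In Python, from plant import * gives the robot as it stands. The module is installed in compiled form; this text tells all that it offers.
- The arm moves only by the shell command python3 -m pendant 'ROWS'. ROWS is JSON, a list of rows, each an object with "claw": the finger opening in mm, from 0 to 87.6; "linear": the shift along the tool's x, y, z in mm, a list of three; "twist": the turn about the tool's x in rad. In form: [{"claw": claw, "linear": [tx, ty, tz], "twist": twist}, ...]. A call has exactly 10 rows; each row shifts and turns the commanded pose from where the row before left it, along the tool's axes as they then stand; what a row does not reach is not made up. A row lasts 1/12 s, in which the tool goes at most 41.7 mm and 7.16 degrees, less where a joint would pass 70% of its speed; a pose out of reach is approached as far as the arm can. A call with a gripper value outside its range is refused whole. The fingers move at their own pace and stop on an object; the grip force is fixed at half the most. Time passes only in rows, so rows that do not move let the fingers close, or fill a call up. It gives the time, the measured TCP pose, the force and the opening at its end, in the units of the state.
- get_obs(): the state, without advancing time (a new reading comes with each control period).
- snapshot(name): name is "side" or "top" or "wrist"; returns (picture, depth): 400x640x3 uint8, red, green, blue; 400x640 float32, m along the optical axis (not along the pixel's ray), 0 where there is no reading.
- camera_params(name): a dict with "fx", "fy", "cx", "cy" (pixels), "rvec" (rotation vector, rad) and "tvec" (3), from world to camera coordinates, as OpenCV has them. Camera axes: x right, y down, z forward; pixel columns grow to the right and rows downward; lengths in m; the calibration is good to about 2 mm. A picture is of the moment at which its call begins: read the wrist's pose just before it. camera_params takes no time and is no camera call; for the wrist camera it gives the pose at the moment of the call.
- close_job(): hands the job in, once; it reports no verdict.
Trained networks look in the newest picture that a camera, given by its name, has taken for a name from the list of things; names that differ only in an ending like _2 or _b are one class to them, and where a whole thing is asked for, a point or a joint stands for the part that bears it (a point fixed in the world has none). Each returns a list of dicts, best first, with "confidence" (0 to 1); they miss things now and then, are a little off and sometimes report something else, mostly with a low value. They report only what shows in the picture. A call takes as long as a camera call. They do not tell look-alikes from the thing itself.
- boxes_of(camera, target): "xy" ([column, row] in pixels, amid what is visible of it).
The state is a dict: "clock": time; "joint_pos": joint angles; "qvel": joint speeds; "tau": joint torques, N m; "tool_pos": TCP position; "orientation": TCP orientation; "force": force on the tool from outside, world axes, zero at the start; "moment": the same for the moment, N m; "opening": finger opening in m.
Only numpy, scipy, OpenCV 4.12 (cv2) and the standard library are available. Lean on these libraries where they do the work, as an engineer would, in place of code of your own. Each camera call takes 0.05 s, during which the arm holds its last target. There are 200 camera calls.

TASK

Set up the counter display: stand the brass weight upright in the open drawer of the display's foot without dropping it, then flip the kickstand over its centre so that it drops all the way down, then raise the board and hold it upright by its frame or top bar. The sample boxes make the board tip back as soon as it is let go and the kickstand does not carry it, so finish while still holding it still and upright, with the kickstand just clear of the table and not touched, and leave the tin cup and the jar where they stand.

Things in the scene. Friction and masses are not known exactly. Their poses are not given: they have to be found in the camera images.
- stand: fixed foot of the display, dark wood 167 x 220 x 30 mm (x -92 to +75). Origin on the table under the middle of the board's hinge, which runs along x at z = 45 mm. x points away from the drawer; y to the side where the board lies at the start (side of the sample boxes and of a 92 mm high bumper post at y = 91 to 105 mm)
- drawer_floor (a point): middle of the inner floor of the open drawer (light wood, brass knob) that juts out of the foot's -x end, 5 mm above the table. Inside 64 x 64 mm, walls 5 mm thick, rim 30 mm above the table. The drawer is fixed open
- weight_mid (a point): centre of the brass weight: an upright plain cylinder 38 mm in diameter, 70 mm high, with two thin copper bands, about 0.5 kg, loose on the table. Point on its axis 35 mm above its underside; z axis along the cylinder
- weight: the same brass weight; origin at the centre of its underside
- board (a joint): lean of the display board, rad: 0 upright, positive towards the foot's +y. Starts on its stop near 0.55 (other stop -0.45). About 0.95 kg; if let go upright, the sample boxes tip it back. Raising takes 3 to 4 N at the top bar. Upright it is 146 mm along x and 18 mm thick; the boxes reach 55 mm to +y, up to 157 mm above the table
- top_bar (a point): middle of the round brass bar along the board's top, parallel to the hinge: 16 mm in diameter, 114 mm free between the uprights (16 x 18 mm), 214 mm from the hinge axis; clear gap of 39 mm below it towards the hinge. Can be pinched across from above; it can turn in the fingers
- kickstand (a joint): kickstand angle, rad: 0 stowed, pointing along the board to its top; grows as its foot end swings over the top towards the foot's -y; 2.618 is its stop when down. Its own weight (160 g) keeps it stowed: with the board lying, push its foot end (about 1 N) past 0.8, beyond upright, and it falls to the stop by itself and stays there
- kick_hub (a point): the kickstand's pivot, on the +x end of the board, 87 mm along the foot's x from its origin and 95 mm from the hinge axis along the board; the pivot axis is the foot's x axis
- kick_foot (a point): centre of the black rubber ball foot (18 mm in diameter) at the free end of the kickstand, a straight steel rod 12 mm in diameter; 145 mm from the pivot. With the kickstand down and the board upright the foot hangs about 5 mm above the table
- tin_cup: bystander: upturned aluminium cup, 72 mm across, 62 mm high; origin under its centre
- jar: bystander: amber jar, 52 mm across, 75 mm high; origin under its centre
Not all that is in view belongs to the job. There is more than one size of the weight; the job needs the smallest.

How it is judged (in metres and radians):
On the way, in this order (a step that is already met when the one before it is completed fails the run):
1. the brass weight stands upright in the open drawer and is let go (x of weight_mid in the frame of stand between -0.148 and -0.112 m and y of weight_mid in the frame of stand between -0.018 and 0.018 m and height (world z) of weight_mid between 0.03 and 0.048 m and angle between weight_mid's own z axis and vertical below 0.12 rad and contact force between the fingers and weight below 0.2 N and linear speed of weight below 0.03 m/s), for 0.2 s.
2. the kickstand is flipped over centre and all the way down (value of joint kickstand above 2.4 rad), for 0.2 s.
3. the board is raised and held upright (value of joint board between -0.07 and 0.07 rad and contact force between the fingers and board above 0.25 N and contact force between anything else and kickstand below 0.4 N), for 0.3 s.
At the end, for the whole second after the job is handed in: Ends holding: board still and within 0.07 rad of upright, fingers on it (over 0.25 N), kickstand down (over 2.4 rad) with nothing touching it; the weight stands upright on the drawer floor within 18 mm of its middle in x and y, not touched by the fingers (all of step 1 and all of step 3 and value of joint kickstand above 2.4 rad and velocity of joint board between -0.1 and 0.1 rad/s); the arm keeps its last pose, push and grip.
It fails at once if the tin cup or the jar is pushed more than 30 mm away (distance of any of tin_cup, jar from where it was at the start of the episode above 0.03 m).
It fails at once if the weight is dropped or knocked over ((linear speed of weight above 0.5 m/s and contact force between the fingers and weight below 0.1 N) or angle between weight_mid's own z axis and vertical above 0.6 rad).
It also fails if it takes over 72 s, if anything falls off the work surface, if the arm or the gripper's body presses on something with over 40 N, if the wrist force passes 120 N, or if a joint passes its speed limit or range.

## Working session

There is one attempt and no reset: what is moved stays moved. The work goes in short steps, Python scripts to look and compute and a shell command to move; the robot and the scene stay as the last step left them, time stands still between calls to the robot, and variables do not carry over. Pictures are saved under pics/ and viewed, about 8 in all and at most 12, crops included, and the job is handed in when it is done.

```bash
mkdir -p pics; cat > h.py <<'E'
from plant import *
import numpy as np, cv2
from scipy.spatial.transform import Rotation as R
def cam(n):
    p=camera_params(n); M=cv2.Rodrigues(np.array(p['rvec'],float))[0]; return p,M,np.array(p['tvec'],float).ravel()
def cloud(n,d):
    p,M,t=cam(n); v,u=np.mgrid[:400,:640]
    c=np.stack([(u-p['cx'])/p['fx']*d,(v-p['cy'])/p['fy']*d,d],-1)
    w=(c-t)@M; w[d==0]=np.nan; return w
def proj(n,X):
    p,M,t=cam(n); c=np.atleast_2d(X)@M.T+t
    return np.c_[c[:,0]/c[:,2]*p['fx']+p['cx'],c[:,1]/c[:,2]*p['fy']+p['cy']]
def save(n,im): cv2.imwrite('pics/'+n+'.png',im[...,::-1])
E
python3 - <<'E'
from h import *
print(get_obs())
out=[]
for n in ('top','side'):
    im,d=snapshot(n); np.savez(n+'0.npz',im=im,d=d,w=cloud(n,d)); save(n+'0',im)
    w=cloud(n,d)
    for t in ('stand','weight','drawer_floor','top_bar','kick_hub','kick_foot','tin_cup','jar','board','kickstand'):
        for b in boxes_of(n,t)[:4]:
            x,y=np.round(b['xy']).astype(int); print(n,t,b['confidence'],(x,y),w[min(y,399),min(x,639)].round(3))
E
```

```text
{'clock': 0.0, 'joint_pos': array([-4.76659372e+01,  2.05910919e+01,  6.33793676e-01, -2.12493228e-02,
       -7.01359116e+01, -1.65081382e+01]), 'qvel': array([-0.05040354,  0.01169575, -0.02027946, -0.00130752, -0.09002105,
        0.05952159]), 'tau': array([ 9.60592624e-04, -5.82714808e+01,  2.93067062e+01,  6.99717969e+00,
        7.08267806e-03, -1.63276868e-04]), 'tool_pos': array([ 0.29380142, -0.60708288,  0.18562322]), 'orientation': array([ 94.41370518,  89.904673  , 120.23239316]), 'force': array([-0.34749352,  0.12157051,  0.30488276]), 'moment': array([-0.0138267 ,  0.04801594,  0.01542223]), 'opening': 0.08788932938915771}
top stand 0.73 (np.int64(297), np.int64(191)) [0.559 0.011 0.101]
top weight 0.74 (np.int64(384), np.int64(187)) [ 0.579 -0.243  0.099]
top weight 0.62 (np.int64(435), np.int64(207)) [ 0.525 -0.395  0.096]
top weight 0.57 (np.int64(414), np.int64(178)) [ 0.613 -0.34   0.07 ]
top drawer_floor 0.84 (np.int64(299), np.int64(199)) [0.537 0.005 0.088]
top top_bar 0.72 (np.int64(285), np.int64(187)) [0.564 0.043 0.152]
top top_bar 0.24 (np.int64(269), np.i
[... 1001 characters left out ...]
kick_hub 0.49 (np.int64(245), np.int64(178)) [ 0.861 -0.019  0.039]
side kick_hub 0.38 (np.int64(282), np.int64(224)) [0.558 0.061 0.13 ]
side kick_foot 0.71 (np.int64(396), np.int64(221)) [ 0.433 -0.239  0.033]
side kick_foot 0.53 (np.int64(240), np.int64(184)) [0.64  0.115 0.239]
side kick_foot 0.53 (np.int64(248), np.int64(351)) [0.361 0.304 0.075]
side tin_cup 0.93 (np.int64(397), np.int64(221)) [ 0.43  -0.239  0.036]
side tin_cup 0.42 (np.int64(242), np.int64(182)) [0.641 0.108 0.24 ]
side jar 0.96 (np.int64(245), np.int64(351)) [0.365 0.309 0.076]
side board 0.59 (np.int64(285), np.int64(226)) [0.546 0.06  0.131]
side kickstand 0.61 (np.int64(377), np.int64(177)) [ 0.597 -0.333  0.037]
```

```bash
python3 - <<'E'
from h import *
a=np.load('top0.npz')['im'][100:290,150:470]; b=np.load('side0.npz')['im'][110:400,190:470]
save('v1',cv2.resize(a,None,fx=2.5,fy=2.5,interpolation=cv2.INTER_CUBIC)); save('v2',cv2.resize(b,None,fx=2,fy=2,interpolation=cv2.INTER_CUBIC))
E
```

```text
(no output)
```

View pics/v1.png

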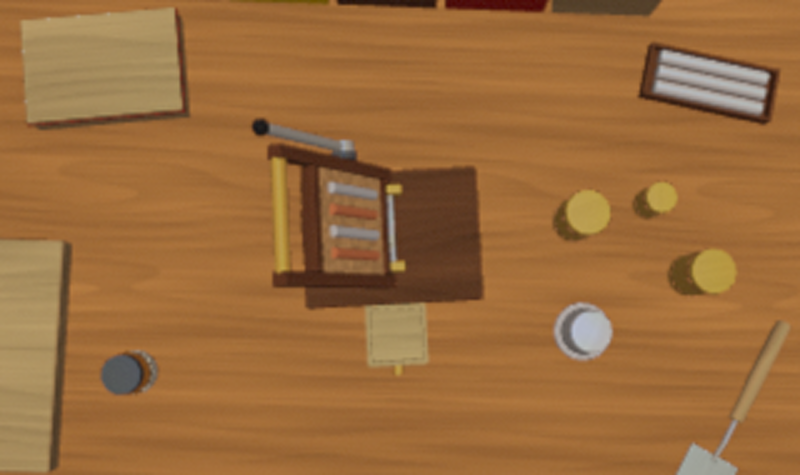

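View pics/v2.png

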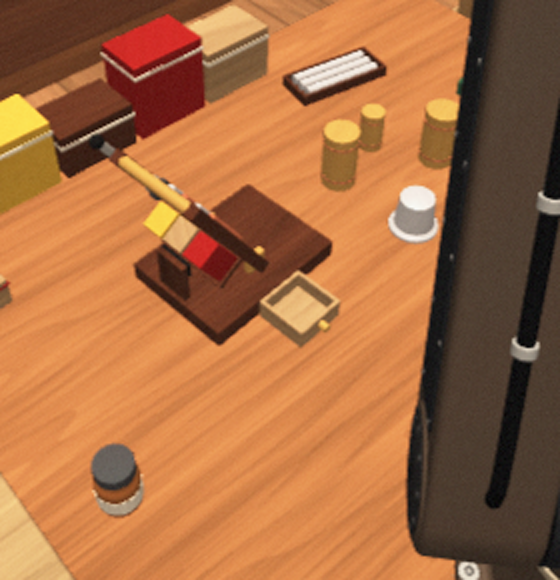

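Crop v1: smallest weight at image px (414,179), drawer at (309,234), kickstand foot at (255,151), with two larger look-alike weights nearby. Crop v2 shows an open drawer, the board leaning to +y and the bumper post. So stand +x is roughly world +x and stand +y roughly world +y.

```bash
python3 - <<'E'
from h import *
import plant
print([k for k in dir(plant) if not k.startswith('_')], getattr(plant,'tcp_to_grasp',None))
o=get_obs(); Rm=R.from_euler('xyz',o['orientation'],degrees=True).as_matrix(); print(Rm.round(3))
from scipy.optimize import least_squares
for n in('top','side'):
    z=np.load(n+'0.npz'); w=z['w'].reshape(-1,3); c=z['im'].reshape(-1,3).astype(int)
    f=(w[:,2]>.022)&(w[:,2]<.038)&(w[:,0]>.44)&(w[:,0]<.8)&(abs(w[:,1])<.17)
    dark=f&(c.sum(1)<230); P=w[dark]; r=cv2.minAreaRect(P[:,:2].astype(np.float32)); print(n,'foot',dark.sum(),r,np.median(P[:,2]),cv2.boxPoints(r).round(3).tolist())
    lt=(w[:,2]>.018)&(w[:,2]<.04)&(w[:,0]>.42)&(w[:,0]<.57)&(abs(w[:,1])<.1)&(c.sum(1)>=300); P=w[lt]
    if len(P)>5: print('drawer rim',lt.sum(),cv2.minAreaRect(P[:,:2].astype(np.float32)),P.mean(0))
    for C in [(.613,-.34),(.579,-.243),(.525,-.395)]:
        m=(np.hypot(w[:,0]-C[0],w[:,1]-C[1])<.05)&(w[:,2]>.055); P=w[m]; h=np.nanpercentile(P[:,2],90)
        t=P[P[:,2]>h-.006]; print('wt',m.sum(),h.round(3),t.mean(0).round(4),np.ptp(t,0).round(3),cv2.minEnclosingCircle(t[:,:2].astype(np.float32)))
    for nm,C in (('cup',(.435,-.245)),('jar',(.38,.295))):
        m=(np.hypot(w[:,0]-C[0],w[:,1]-C[1])<.06)&(w[:,2]>.05); print(nm,w[m].mean(0))
E
```

```text
['PlanningError', 'boxes_of', 'camera_params', 'close_job', 'get_obs', 'snapshot', 'tcp_to_grasp'] 0.0188
[[-0.    -0.436  0.9  ]
 [ 0.     0.9    0.436]
 [-1.     0.    -0.   ]]
top foot 1995 ((0.5568274259567261, -0.01499265432357788), (0.16453243792057037, 0.21840807795524597), 4.808747291564941) 0.029966850979795852 [[0.4659999907016754, 0.08699999749660492], [0.48399999737739563, -0.13099999725818634], [0.6480000019073486, -0.11699999868869781], [0.6299999952316284, 0.10100000351667404]]
drawer rim 97 ((0.4470824599266052, -0.02398493140935898), (0.05557195469737053, 0.07412797212600708), 1.8802897930145264) [ 0.45510193 -0.02547857  0.02933035]
wt 134 0.073 [ 0.6126 -0.3411  0.0701] [0.034 0.035 0.008] ((0.6125864386558533, -0.34152209758758545), 0.018818140029907227)
wt 304 0.101 [ 0.5871 -0.2455  0.0992] [0.051 0.051 0.009] ((0.5877403616905212, -0.2462245523929596), 0.026915179565548897)
wt 330 0.101 [ 0.5225 -0.3945  0.0991] [0.05  0.052 0.008] ((0.5218421220779419, -0.39455750584602356), 0.02688457816839218)
cup [ 0.44791793 -0.25882597  0.05857712]
jar [0.38295867 0.29197
[... 252 characters left out ...]
6480000019073486, -0.11400000005960464], [0.6269999742507935, 0.10400000214576721]]
drawer rim 153 ((0.47827303409576416, -0.02211810275912285), (0.12208227068185806, 0.07684164494276047), 4.802428245544434) [ 0.45856498 -0.02440613  0.02968303]
wt 119 0.073 [ 0.6118 -0.3391  0.0708] [0.041 0.041 0.008] ((0.6134656667709351, -0.3401850163936615), 0.021455105394124985)
wt 374 0.101 [ 0.586  -0.243   0.1001] [0.055 0.052 0.009] ((0.5875850915908813, -0.2437872439622879), 0.028126370161771774)
wt 332 0.101 [ 0.5232 -0.392   0.0998] [0.055 0.052 0.009] ((0.524265468120575, -0.3941075801849365), 0.028090322390198708)
cup [ 0.44490863 -0.25502791  0.05884734]
jar [0.37776847 0.2971047  0.07150017]
```

```bash
python3 -m pendant '[{"claw":66,"linear":[0,8,31],"twist":0},{"claw":66,"linear":[0,8,31],"twist":0},{"claw":66,"linear":[0,8,31],"twist":0},{"claw":66,"linear":[0,8,31],"twist":0},{"claw":66,"linear":[0,8,31],"twist":0},{"claw":66,"linear":[0,8,31],"twist":0},{"claw":66,"linear":[0,8,31],"twist":0},{"claw":66,"linear":[0,8,31],"twist":0},{"claw":66,"linear":[0,8,31],"twist":0},{"claw":66,"linear":[0,8,31],"twist":0}]'
python3 -m pendant '[{"claw":66,"linear":[0,8,31],"twist":0},{"claw":66,"linear":[0,7,31],"twist":0},{"claw":66,"linear":[0,6,31],"twist":0},{"claw":66,"linear":[0,0,0],"twist":-0.11},{"claw":66,"linear":[0,0,0],"twist":-0.11},{"claw":66,"linear":[0,0,0],"twist":-0.11},{"claw":66,"linear":[0,0,0],"twist":-0.11},{"claw":66,"linear":[0,0,0],"twist":-0.11},{"claw":66,"linear":[0,0,0],"twist":-0.11},{"claw":66,"linear":[0,0,0],"twist":-0.11}]'
cat >> h.py <<'E'
def rel(tx,ty,tz,phi=None):
    """world target of TCP -> tool-frame mm shift, and twist"""
    o=get_obs(); M=R.from_euler('xyz',o['orientation'],degrees=True).as_matrix()
    d=M.T@(np.array([tx,ty,tz])-o['tool_pos'])*1000; ph=np.degrees(np.arctan2(M[1,1],M[0,1]))
    print('clock',o['clock'],'pos',o['tool_pos'].round(4),'phi',ph.round(2),'F',o['force'].round(2),'open',round(o['opening'],4),'| shift',d.round(1),'| twist',None if phi is None else np.radians(ph-phi).round(3))
E
python3 - <<'E'
from h import *
rel(.6125,-.3405,.042,160)
im,d=snapshot('wrist'); w=cloud('wrist',d); save('v3',im)
m=(np.hypot(w[...,0]-.6125,w[...,1]+.3405)<.05)&(w[...,2]>.055); t=w[m]; t=t[abs(t[:,2]-np.median(t[:,2]))<.004]
print(m.sum(),t.mean(0),cv2.minEnclosingCircle(t[:,:2].astype(np.float32)))
E
```

```text
clock: 1.93
tool_pos: [0.5393, -0.3993, 0.1867]
orientation: [-51.6, 90.0, -25.7]
force: [0.4, -0.3, 0.2]
opening: 0.0659
clock: 2.77
tool_pos: [0.6128, -0.341, 0.1865]
orientation: [87.9, 90.0, 158.2]
force: [1.0, 0.3, 0.3]
opening: 0.0658
clock 2.7667 pos [ 0.6128 -0.341   0.1865] phi 160.26 F [0.98 0.34 0.28] open 0.0658 | shift [144.5   0.5   0.4] | twist 0.005
43480 [ 0.6033353  -0.36671163  0.3280014 ] ((0.6035764217376709, -0.36581069231033325), 0.04206971451640129)
```

View pics/v3.png

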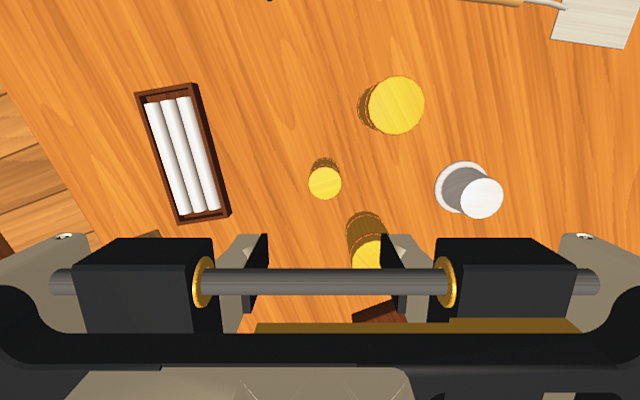

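The wrist view shows the smallest weight at (325,183), between the finger line and clear of the larger two. Top and side agree on its place to 2 mm, so I descend, grip and lift.

```bash
python3 -m pendant '[{"claw":66,"linear":[15,0,0],"twist":0},{"claw":66,"linear":[20,0,0],"twist":0},{"claw":66,"linear":[20,0,0],"twist":0},{"claw":66,"linear":[20,0,0],"twist":0},{"claw":66,"linear":[20,0,0],"twist":0},{"claw":66,"linear":[20,0,0],"twist":0},{"claw":66,"linear":[15,0,0],"twist":0},{"claw":66,"linear":[10,0,0],"twist":0},{"claw":66,"linear":[4,0,0],"twist":0},{"claw":66,"linear":[0,0,0],"twist":0}]'
python3 -m pendant '[{"claw":50,"linear":[0,0,0],"twist":0},{"claw":42,"linear":[0,0,0],"twist":0},{"claw":38,"linear":[0,0,0],"twist":0},{"claw":30,"linear":[0,0,0],"twist":0},{"claw":30,"linear":[0,0,0],"twist":0},{"claw":30,"linear":[0,0,0],"twist":0},{"claw":30,"linear":[0,0,0],"twist":0},{"claw":30,"linear":[0,0,0],"twist":0},{"claw":30,"linear":[0,0,0],"twist":0},{"claw":30,"linear":[0,0,0],"twist":0}]'
python3 -c "
from h import *
rel(.435,-.025,.19,95.1)"
```

```text
clock: 3.65
tool_pos: [0.6124, -0.341, 0.0417]
orientation: [97.2, 89.9, 167.1]
force: [-0.0, -0.1, 0.2]
opening: 0.0657
clock: 4.48
tool_pos: [0.6128, -0.3411, 0.0425]
orientation: [113.4, 90.0, -176.7]
force: [-0.3, 0.5, 0.1]
opening: 0.0301
clock 4.4833 pos [ 0.6128 -0.3411  0.0425] phi 159.94 F [-0.26  0.51  0.06] open 0.0301 | shift [-147.5  275.4  235.9] | twist 1.132
```

```bash
python3 - <<'E'
from h import *
out=[]
for n in('top','side','wrist'):
    im,d=snapshot(n); save(n+'1',im); w=cloud(n,d); c=im.astype(int)
    print(n,[(b['confidence'],np.round(b['xy'])) for b in boxes_of(n,'weight')])
    m=(np.hypot(w[...,0]-.6125,w[...,1]+.3405)<.06)&(w[...,2]>.06)&(w[...,2]<.08)&(c[...,0]-c[...,2]>60); print(n,m.sum(),np.median(w[m],0))
    out.append(im)
    print(proj(n,[.6125,-.341,.07]))
a=out[1][130:300,300:500]
save('v4',np.hstack([cv2.resize(out[2],(480,300)),cv2.resize(a,(320,300))]))
E
```

```text
top [(0.56, array([436., 209.]))]
top 3 [ 0.62908109 -0.34259333  0.06689246]
[[414.26887368 178.22251426]]
side [(0.72, array([354., 193.]))]
side 0 [nan nan nan]
[[375.99096317 165.28254245]]
wrist [(0.96, array([325., 227.])), (0.58, array([459.,  98.]))]
wrist 2610 [ 0.61073031 -0.34627314  0.06916562]
[[324.60758321 242.45494656]]
  return _methods._mean(a, axis=axis, dtype=dtype,
  ret = um.true_divide(
```

View pics/v4.png

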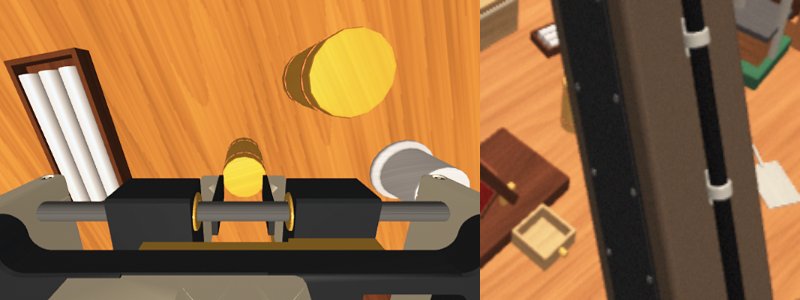

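```bash
python3 -m pendant '[{"claw":24,"linear":[0,0,0],"twist":0},{"claw":24,"linear":[0,0,0],"twist":0},{"claw":24,"linear":[0,0,0],"twist":0},{"claw":24,"linear":[0,0,0],"twist":0},{"claw":24,"linear":[0,0,0],"twist":0},{"claw":24,"linear":[0,0,0],"twist":0},{"claw":24,"linear":[0,0,0],"twist":0},{"claw":24,"linear":[0,0,0],"twist":0},{"claw":24,"linear":[0,0,0],"twist":0},{"claw":24,"linear":[0,0,0],"twist":0}]'
python3 - <<'E'
from h import *
rel(.435,-.025,.19,95.1)
im,d=snapshot('wrist'); w=cloud('wrist',d)
save('v5',cv2.resize(im[150:350,180:460],None,fx=2.5,fy=2.5))
for r in (210,225,240,255,270,285):print(r,[tuple(w[r,c].round(3)) for c in range(260,400,12)])
E
```

```text
clock: 5.62
tool_pos: [0.6128, -0.3411, 0.0426]
orientation: [49.0, 90.0, 119.0]
force: [-0.7, -1.0, 0.3]
opening: 0.0237
clock 5.6167 pos [ 0.6128 -0.3411  0.0426] phi 159.95 F [-0.73 -1.04  0.33] open 0.0237 | shift [-147.4  275.4  235.9] | twist 1.132
210 [(np.float64(0.666), np.float64(-0.358), np.float64(-0.001)), (np.float64(0.656), np.float64(-0.354), np.float64(-0.001)), (np.float64(0.646), np.float64(-0.351), np.float64(-0.001)), (np.float64(0.636), np.float64(-0.347), np.float64(-0.001)), (np.float64(0.616), np.float64(-0.362), np.float64(0.059)), (np.float64(0.608), np.float64(-0.362), np.float64(0.069)), (np.float64(0.601), np.float64(-0.359), np.float64(0.067)), (np.float64(0.595), np.float64(-0.353), np.float64(0.058)), (np.float64(0.588), np.float64(-0.329), np.float64(-0.002)), (np.float64(0.578), np.float64(-0.326), np.float64(-0.001)), (np.float64(0.568), np.float64(-0.322), np.float64(-0.002)), (np.float64(0.558), np.float64(-0.319), np.float64(0.0))]
225 [(np.float64(0.671), np.float64(-0.345), np.float64(-0.001)), (np.float64(0.661), np.float64(-0.342), np.float6
[... 2782 characters left out ...]
617), np.float64(-0.38), np.float64(0.172)), (np.float64(0.616), np.float64(-0.376), np.float64(0.166)), (np.float64(0.613), np.float64(-0.374), np.float64(0.165)), (np.float64(0.61), np.float64(-0.373), np.float64(0.165)), (np.float64(0.607), np.float64(-0.372), np.float64(0.165)), (np.float64(0.603), np.float64(-0.371), np.float64(0.165)), (np.float64(0.6), np.float64(-0.369), np.float64(0.165)), (np.float64(0.597), np.float64(-0.368), np.float64(0.165)), (np.float64(0.594), np.float64(-0.367), np.float64(0.165)), (np.float64(0.59), np.float64(-0.366), np.float64(0.166)), (np.float64(0.587), np.float64(-0.367), np.float64(0.168)), (np.float64(0.584), np.float64(-0.368), np.float64(0.172))]
```

View pics/v5.png

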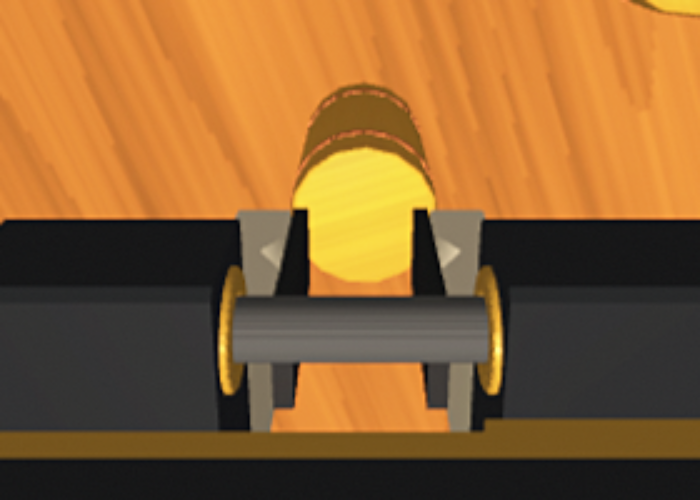

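```bash
python3 - <<'E'
from h import *
o=get_obs(); M=R.from_euler('xyz',o['orientation'],degrees=True).as_matrix(); T=o['tool_pos']
p,Rc,t=cam('wrist'); print('cam in tool',M.T@(-Rc.T@t-T))
for l in ([0,0,0],[0,.013,-.0095],[0,.033,-.0095],[0,.013,.0095],[-.045,.013,-.0095],[-.045,.013,.0095]): print(l,proj('wrist',T+M@np.array(l)).round(0))
im,d=snapshot('wrist'); w=cloud('wrist',d); L=(w-T)@M*1000
for c in (290,296,300,330,350,356,362): print(c,[(r,)+tuple(L[r,c].round(0)) for r in range(228,320,8)])
E
```

```text
cam in tool [-0.19734444 -0.00025993 -0.0795875 ]
[0, 0, 0] [[324. 226.]]
[0, 0.013, -0.0095] [[342. 214.]]
[0, 0.033, -0.0095] [[370. 214.]]
[0, 0.013, 0.0095] [[342. 238.]]
[-0.045, 0.013, -0.0095] [[347. 240.]]
[-0.045, 0.013, 0.0095] [[346. 270.]]
290 [(228, np.float64(43.0), np.float64(-30.0), np.float64(19.0)), (236, np.float64(-47.0), np.float64(-19.0), np.float64(-13.0)), (244, np.float64(-57.0), np.float64(-18.0), np.float64(-13.0)), (252, np.float64(-59.0), np.float64(-18.0), np.float64(-9.0)), (260, np.float64(-73.0), np.float64(-16.0), np.float64(-12.0)), (268, np.float64(-79.0), np.float64(-16.0), np.float64(-11.0)), (276, np.float64(-121.0), np.float64(-10.0), np.float64(-33.0)), (284, np.float64(-122.0), np.float64(-10.0), np.float64(-31.0)), (292, np.float64(-123.0), np.float64(-10.0), np.float64(-29.0)), (300, np.float64(-87.0), np.float64(-15.0), np.float64(-0.0)), (308, np.float64(-85.0), np.float64(-16.0), np.float64(5.0)), (316, np.float64(44.0), np.float64(-33.0), np.float64(112.0))]
296 [(228, np.float64(42.0), np.float64(-25.0), np.float64(19.0)), (236, np.flo
[... 3754 characters left out ...]
(19.0)), (236, np.float64(-46.0), np.float64(21.0), np.float64(-13.0)), (244, np.float64(-57.0), np.float64(20.0), np.float64(-13.0)), (252, np.float64(-66.0), np.float64(19.0), np.float64(-13.0)), (260, np.float64(-74.0), np.float64(18.0), np.float64(-13.0)), (268, np.float64(-82.0), np.float64(17.0), np.float64(-13.0)), (276, np.float64(-121.0), np.float64(11.0), np.float64(-33.0)), (284, np.float64(-122.0), np.float64(11.0), np.float64(-31.0)), (292, np.float64(-122.0), np.float64(11.0), np.float64(-28.0)), (300, np.float64(-94.0), np.float64(15.0), np.float64(-6.0)), (308, np.float64(-94.0), np.float64(15.0), np.float64(-2.0)), (316, np.float64(-96.0), np.float64(15.0), np.float64(1.0))]
```

Wrist depth puts the fingertips about 40 mm behind the reported TCP: they sit above the weight's 70 mm top, so the closing was in air. I reopen, go 32 mm lower (safe under either reading) and close again.

```bash
python3 -m pendant '[{"claw":66,"linear":[0,0,0],"twist":0},{"claw":66,"linear":[0,0,0],"twist":0},{"claw":66,"linear":[0,0,0],"twist":0},{"claw":66,"linear":[0,0,0],"twist":0},{"claw":66,"linear":[0,0,0],"twist":0},{"claw":66,"linear":[0,0,0],"twist":0},{"claw":66,"linear":[0,0,0],"twist":0},{"claw":66,"linear":[0,0,0],"twist":0},{"claw":66,"linear":[0,0,0],"twist":0},{"claw":66,"linear":[0,0,0],"twist":0}]'
python3 -m pendant '[{"claw":66,"linear":[8,0,0],"twist":0},{"claw":66,"linear":[8,0,0],"twist":0},{"claw":66,"linear":[8,0,0],"twist":0},{"claw":66,"linear":[8,0,0],"twist":0},{"claw":66,"linear":[0,0,0],"twist":0},{"claw":55,"linear":[0,0,0],"twist":0},{"claw":48,"linear":[0,0,0],"twist":0},{"claw":44,"linear":[0,0,0],"twist":0},{"claw":41,"linear":[0,0,0],"twist":0},{"claw":40,"linear":[0,0,0],"twist":0}]'
python3 -m pendant '[{"claw":36,"linear":[0,0,0],"twist":0},{"claw":34,"linear":[0,0,0],"twist":0},{"claw":30,"linear":[0,0,0],"twist":0},{"claw":30,"linear":[0,0,0],"twist":0},{"claw":30,"linear":[0,0,0],"twist":0},{"claw":30,"linear":[0,0,0],"twist":0},{"claw":30,"linear":[0,0,0],"twist":0},{"claw":30,"linear":[0,0,0],"twist":0},{"claw":30,"linear":[0,0,0],"twist":0},{"claw":30,"linear":[0,0,0],"twist":0}]'
python3 -c "
from h import *
rel(.435,-.025,.19,95.1)
im,d=snapshot('wrist'); w=cloud('wrist',d)
o=get_obs(); M=R.from_euler('xyz',o['orientation'],degrees=True).as_matrix(); T=o['tool_pos'];L=(w-T)@M*1000
for c in (280,290,325,362,370): print(c,[(r,)+tuple(L[r,c].astype(int)) for r in range(196,250,6)])
save('w6',im)"
```

```text
clock: 6.55
tool_pos: [0.6128, -0.3411, 0.0426]
orientation: [80.5, 90.0, 150.5]
force: [0.9, 0.3, -0.5]
opening: 0.0658
clock: 7.38
tool_pos: [0.6131, -0.3412, 0.011]
orientation: [-88.0, 90.0, -18.0]
force: [0.9, 0.6, -0.0]
opening: 0.0416
clock: 8.22
tool_pos: [0.6125, -0.341, 0.0109]
orientation: [105.3, 90.0, 175.2]
force: [-3.7, 1.8, 5.9]
opening: 0.0365
clock 8.2167 pos [ 0.6125 -0.341   0.0109] phi 159.95 F [-3.75  1.78  5.85] open 0.0365 | shift [-179.1  275.2  236. ] | twist 1.132
280 [(196, np.int64(12), np.int64(-32), np.int64(-19)), (202, np.int64(12), np.int64(-32), np.int64(-14)), (208, np.int64(11), np.int64(-33), np.int64(-10)), (214, np.int64(10), np.int64(-33), np.int64(-5)), (220, np.int64(11), np.int64(-33), np.int64(0)), (226, np.int64(11), np.int64(-33), np.int64(4)), (232, np.int64(10), np.int64(-33), np.int64(8)), (238, np.int64(-49), np.int64(-24), np.int64(-12)), (244, np.int64(-56), np.int64(-23), np.int64(-12))]
290 [(196, np.int64(10), np.int64(-25), np.int64(-19)), (202, np.int64(11), np.int64(-25), np.int64(-14)), (208, np.int64(10), np.int64(-25), np.
[... 963 characters left out ...]
-5)), (220, np.int64(11), np.int64(28), np.int64(0)), (226, np.int64(13), np.int64(29), np.int64(5)), (232, np.int64(11), np.int64(29), np.int64(9)), (238, np.int64(-45), np.int64(21), np.int64(-11)), (244, np.int64(-54), np.int64(20), np.int64(-11))]
370 [(196, np.int64(11), np.int64(34), np.int64(-19)), (202, np.int64(13), np.int64(34), np.int64(-14)), (208, np.int64(11), np.int64(34), np.int64(-9)), (214, np.int64(11), np.int64(34), np.int64(-5)), (220, np.int64(12), np.int64(35), np.int64(0)), (226, np.int64(12), np.int64(35), np.int64(4)), (232, np.int64(11), np.int64(35), np.int64(9)), (238, np.int64(-49), np.int64(25), np.int64(-12)), (244, np.int64(-56), np.int64(24), np.int64(-12))]
```

```bash
python3 -m pendant '[{"claw":30,"linear":[-2,0,0],"twist":0},{"claw":30,"linear":[-4,0,0],"twist":0},{"claw":30,"linear":[-4,0,0],"twist":0},{"claw":30,"linear":[-4,0,0],"twist":0},{"claw":30,"linear":[-4,0,0],"twist":0},{"claw":30,"linear":[-2,0,0],"twist":0},{"claw":30,"linear":[0,0,0],"twist":0},{"claw":30,"linear":[0,0,0],"twist":0},{"claw":30,"linear":[0,0,0],"twist":0},{"claw":30,"linear":[0,0,0],"twist":0}]'
python3 -c "
from h import *
rel(.435,-.025,.19,95.1)
im,d=snapshot('wrist'); w=cloud('wrist',d)
o=get_obs(); M=R.from_euler('xyz',o['orientation'],degrees=True).as_matrix(); T=o['tool_pos'];L=(w-T)@M*1000
print([(r,)+tuple(L[r,325].astype(int)) for r in range(190,280,6)])
save('v6',cv2.resize(im[130:330,180:460],None,fx=2,fy=2))"
```

```text
clock: 9.1
tool_pos: [0.6126, -0.341, 0.0303]
orientation: [84.6, 90.0, 154.5]
force: [-0.3, -0.1, -5.0]
opening: 0.0371
clock 9.1 pos [ 0.6126 -0.341   0.0303] phi 159.94 F [-0.26 -0.06 -5.03] open 0.0371 | shift [-159.6  275.3  235.9] | twist 1.132
[(190, np.int64(30), np.int64(0), np.int64(-18)), (196, np.int64(2), np.int64(0), np.int64(-22)), (202, np.int64(-12), np.int64(0), np.int64(-22)), (208, np.int64(-25), np.int64(0), np.int64(-22)), (214, np.int64(-35), np.int64(0), np.int64(-22)), (220, np.int64(-46), np.int64(0), np.int64(-22)), (226, np.int64(-54), np.int64(0), np.int64(-22)), (232, np.int64(-58), np.int64(0), np.int64(-20)), (238, np.int64(-58), np.int64(0), np.int64(-17)), (244, np.int64(-58), np.int64(0), np.int64(-13)), (250, np.int64(-58), np.int64(0), np.int64(-10)), (256, np.int64(-57), np.int64(0), np.int64(-6)), (262, np.int64(-58), np.int64(0), np.int64(-3)), (268, np.int64(-58), np.int64(0), np.int64(0)), (274, np.int64(-121), np.int64(0), np.int64(-33))]
```

View pics/v6.png

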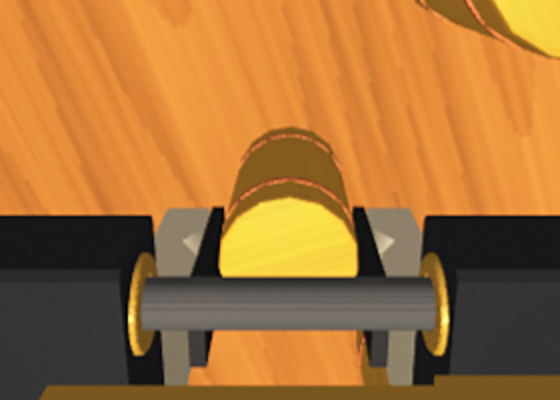

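Weight held upright (5 N load), centred, 3 mm off in tool z. I lift and carry it over to the drawer.

```bash
python3 -m pendant '[{"claw":30,"linear":[-6,0,0],"twist":0},{"claw":30,"linear":[-15,0,0],"twist":0},{"claw":30,"linear":[-17,0,0],"twist":0},{"claw":30,"linear":[-17,0,0],"twist":0},{"claw":30,"linear":[-17,0,0],"twist":0},{"claw":30,"linear":[-17,0,0],"twist":0},{"claw":30,"linear":[-17,0,0],"twist":0},{"claw":30,"linear":[-17,0,0],"twist":0},{"claw":30,"linear":[-12,0,0],"twist":0},{"claw":30,"linear":[-5,0,0],"twist":0}]'
python3 -m pendant '[{"claw":30,"linear":[0,6,5],"twist":0},{"claw":30,"linear":[0,12,10],"twist":0},{"claw":30,"linear":[0,18,16],"twist":0},{"claw":30,"linear":[0,18,16],"twist":0},{"claw":30,"linear":[0,18,16],"twist":0},{"claw":30,"linear":[0,18,16],"twist":0},{"claw":30,"linear":[0,18,16],"twist":0},{"claw":30,"linear":[0,18,16],"twist":0},{"claw":30,"linear":[0,18,16],"twist":0},{"claw":30,"linear":[0,18,16],"twist":0}]'
python3 -m pendant '[{"claw":30,"linear":[0,18,16],"twist":0},{"claw":30,"linear":[0,18,16],"twist":0},{"claw":30,"linear":[0,18,16],"twist":0},{"claw":30,"linear":[0,18,16],"twist":0},{"claw":30,"linear":[0,18,14],"twist":0},{"claw":30,"linear":[0,12,10],"twist":0},{"claw":30,"linear":[0,8,6],"twist":0},{"claw":30,"linear":[0,2,2],"twist":0},{"claw":30,"linear":[0,0,0],"twist":0},{"claw":30,"linear":[0,0,0],"twist":0}]'
python3 -m pendant '[{"claw":30,"linear":[0,0,0],"twist":0.113},{"claw":30,"linear":[0,0,0],"twist":0.113},{"claw":30,"linear":[0,0,0],"twist":0.113},{"claw":30,"linear":[0,0,0],"twist":0.113},{"claw":30,"linear":[0,0,0],"twist":0.113},{"claw":30,"linear":[0,0,0],"twist":0.113},{"claw":30,"linear":[0,0,0],"twist":0.113},{"claw":30,"linear":[0,0,0],"twist":0.113},{"claw":30,"linear":[0,0,0],"twist":0.113},{"claw":30,"linear":[0,0,0],"twist":0.113}]'
python3 - <<'E'
from h import *
rel(.438,-.0247,.016,95.1)
im,d=snapshot('wrist'); w=cloud('wrist',d)
o=get_obs(); M=R.from_euler('xyz',o['orientation'],degrees=True).as_matrix(); T=o['tool_pos'];L=(w-T)@M*1000
print([(r,)+tuple(L[r,325].astype(int)) for r in range(190,274,6)])
save('v7',im)
m=(abs(w[...,2]-.03)<.006)&(np.hypot(w[...,0]-.435,w[...,1]+.025)<.06)&(im.astype(int).sum(-1)>250)
P=w[m]; r=cv2.minAreaRect(P[:,:2].astype(np.float32)); print(m.sum(),r); 
E
```

```text
clock: 9.98
tool_pos: [0.6137, -0.3415, 0.1733]
orientation: [-92.9, 89.8, -22.9]
force: [0.4, 0.1, -4.7]
opening: 0.0366
clock: 10.82
tool_pos: [0.5079, -0.15, 0.1695]
orientation: [97.7, 89.9, 167.7]
force: [-0.4, -0.1, -4.4]
opening: 0.0366
clock: 11.65
tool_pos: [0.4374, -0.0228, 0.1704]
orientation: [170.8, 90.0, -119.2]
force: [0.1, -0.4, -4.7]
opening: 0.0371
clock: 12.48
tool_pos: [0.4376, -0.0234, 0.1702]
orientation: [-153.3, 90.0, -148.5]
force: [-0.2, -0.2, -5.2]
opening: 0.0374
clock 12.4833 pos [ 0.4376 -0.0234  0.1702] phi 94.81 F [-0.17 -0.19 -5.17] open 0.0374 | shift [154.2  -1.3   0.4] | twist -0.005
[(190, np.int64(165), np.int64(0), np.int64(18)), (196, np.int64(1), np.int64(-1), np.int64(-21)), (202, np.int64(-12), np.int64(-1), np.int64(-20)), (208, np.int64(-25), np.int64(-1), np.int64(-20)), (214, np.int64(-35), np.int64(-1), np.int64(-20)), (220, np.int64(-45), np.int64(-1), np.int64(-20)), (226, np.int64(-54), np.int64(-1), np.int64(-21)), (232, np.int64(-58), np.int64(-1), np.int64(-18)), (238, np.int64(-58), np.int64(-1), np.int64(-15)), (244, np.int64(-59), np.int64(-1), np.int64(-12)), (250, np.int64(-57), np.int64(-1), np.int64(-8)), (256, np.int64(-58), np.int64(-1), np.int64(-5)), (262, np.int64(-58), np.int64(-1), np.int64(-2)), (268, np.int64(-58), np.int64(-1), np.int64(1))]
883 ((0.44009363651275635, -0.02742016687989235), (0.08269374817609787, 0.07413040101528168), 4.083524703979492)
```

View pics/v7.png

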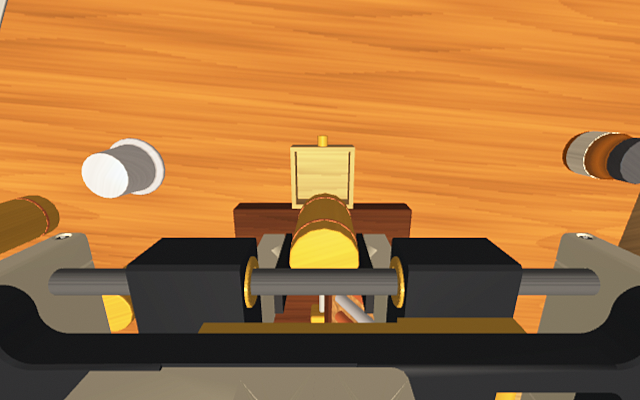

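Wrist view: weight upright in the fingers (323,245), drawer centred at (323,175), ahead of the foot. Rim measured 74 mm wide, centred about y=-0.026. I descend with a 2 mm correction and stop just above the floor.

```bash
python3 -m pendant '[{"claw":30,"linear":[8,-2,0],"twist":0},{"claw":30,"linear":[14,0,0],"twist":0},{"claw":30,"linear":[20,0,0],"twist":0},{"claw":30,"linear":[20,0,0],"twist":0},{"claw":30,"linear":[18,0,0],"twist":0},{"claw":30,"linear":[14,0,0],"twist":0},{"claw":30,"linear":[8,0,0],"twist":0},{"claw":30,"linear":[4,0,0],"twist":0},{"claw":30,"linear":[0,0,0],"twist":0},{"claw":30,"linear":[0,0,0],"twist":0}]'
python3 -m pendant '[{"claw":30,"linear":[5,0,0],"twist":0},{"claw":30,"linear":[6,0,0],"twist":0},{"claw":30,"linear":[6,0,0],"twist":0},{"claw":30,"linear":[6,0,0],"twist":0},{"claw":30,"linear":[6,0,0],"twist":0},{"claw":30,"linear":[6,0,0],"twist":0},{"claw":30,"linear":[6,0,0],"twist":0},{"claw":30,"linear":[4,0,0],"twist":0},{"claw":30,"linear":[1,0,0],"twist":0},{"claw":30,"linear":[0,0,0],"twist":0}]'
python3 -c "
from h import *
rel(.4375,-.0255,.016,95.1)"
```

```text
clock: 13.37
tool_pos: [0.438, -0.0247, 0.0649]
orientation: [-20.9, 90.0, -15.7]
force: [-0.3, 1.0, -4.2]
opening: 0.037
clock: 14.2
tool_pos: [0.4373, -0.0247, 0.0182]
orientation: [-159.9, 89.9, -154.7]
force: [0.3, -0.7, -5.1]
opening: 0.0368
clock 14.2 pos [ 0.4373 -0.0247  0.0182] phi 95.21 F [ 0.32 -0.66 -5.06] open 0.0368 | shift [ 2.2 -0.8  0.1] | twist 0.002
```

```bash
python3 -m pendant '[{"claw":30,"linear":[0.5,-0.5,0],"twist":0},{"claw":30,"linear":[0.5,0,0],"twist":0},{"claw":30,"linear":[0.5,0,0],"twist":0},{"claw":30,"linear":[0.5,0,0],"twist":0},{"claw":30,"linear":[0.5,0,0],"twist":0},{"claw":30,"linear":[0,0,0],"twist":0},{"claw":30,"linear":[0,0,0],"twist":0},{"claw":30,"linear":[0,0,0],"twist":0},{"claw":30,"linear":[0,0,0],"twist":0},{"claw":30,"linear":[0,0,0],"twist":0}]'
python3 -c "
from h import *
rel(.4375,-.0255,.016,95.1)"
```

```text
clock: 15.03
tool_pos: [0.4376, -0.0251, 0.0161]
orientation: [26.1, 90.0, 31.3]
force: [0.2, -0.7, -4.3]
opening: 0.0369
clock 15.0333 pos [ 0.4376 -0.0251  0.0161] phi 95.2 F [ 0.16 -0.72 -4.28] open 0.0369 | shift [ 0.1 -0.4 -0.1] | twist 0.002
```

```bash
python3 -m pendant '[{"claw":30,"linear":[0.5,0,0],"twist":0},{"claw":30,"linear":[0.5,0,0],"twist":0},{"claw":30,"linear":[0.5,0,0],"twist":0},{"claw":30,"linear":[0,0,0],"twist":0},{"claw":30,"linear":[0,0,0],"twist":0},{"claw":30,"linear":[0,0,0],"twist":0},{"claw":30,"linear":[0,0,0],"twist":0},{"claw":30,"linear":[0,0,0],"twist":0},{"claw":30,"linear":[0,0,0],"twist":0},{"claw":30,"linear":[0,0,0],"twist":0}]'
python3 -c "
from h import *
rel(.4375,-.0255,.016,95.1)
im,d=snapshot('side'); save('v8',cv2.resize(im[180:300,240:420],None,fx=3,fy=3)); snapshot('wrist')"
```

```text
clock: 15.87
tool_pos: [0.4384, -0.025, 0.0158]
orientation: [-4.2, 89.9, 1.0]
force: [-4.3, 1.6, 12.7]
opening: 0.037
clock 15.8667 pos [ 0.4384 -0.025   0.0158] phi 95.24 F [-4.32  1.64 12.7 ] open 0.037 | shift [-0.2 -0.4 -0.9] | twist 0.003
```

Floor contact felt. I relieve 0.5 mm, open slowly, then rise.

```bash
python3 -m pendant '[{"claw":30,"linear":[-0.4,0,0],"twist":0},{"claw":30,"linear":[0,0,0],"twist":0},{"claw":38,"linear":[0,0,0],"twist":0},{"claw":40,"linear":[0,0,0],"twist":0},{"claw":43,"linear":[0,0,0],"twist":0},{"claw":48,"linear":[0,0,0],"twist":0},{"claw":54,"linear":[0,0,0],"twist":0},{"claw":60,"linear":[0,0,0],"twist":0},{"claw":66,"linear":[0,0,0],"twist":0},{"claw":66,"linear":[0,0,0],"twist":0}]'
python3 -m pendant '[{"claw":66,"linear":[0,0,0],"twist":0},{"claw":66,"linear":[-2,0,0],"twist":0},{"claw":66,"linear":[-5,0,0],"twist":0},{"claw":66,"linear":[-10,0,0],"twist":0},{"claw":66,"linear":[-15,0,0],"twist":0},{"claw":66,"linear":[-20,0,0],"twist":0},{"claw":66,"linear":[-20,0,0],"twist":0},{"claw":66,"linear":[-20,0,0],"twist":0},{"claw":66,"linear":[-20,0,0],"twist":0},{"claw":66,"linear":[-10,0,0],"twist":0}]'
python3 - <<'E'
from h import *
rel(.4375,-.0255,.016,95.1)
for n in ('wrist','top','side'):
    im,d=snapshot(n); w=cloud(n,d)
    m=(abs(w[...,2]-.075)<.008)&(np.hypot(w[...,0]-.435,w[...,1]+.025)<.035)
    if m.sum()>9: P=w[m]; print(n,m.sum(),np.median(P[:,2]),cv2.minEnclosingCircle(P[:,:2].astype(np.float32)))
    # stand foot & top-bar / kick rod
    c=im.astype(int)
    m=(w[...,2]>.19)&(w[...,2]<.30)&(abs(w[...,0]-.6)<.12)&(w[...,1]>.0)&(w[...,1]<.2)
    P=w[m]; br=(c[m][:,0]-c[m][:,2]>60)
    print(n,'bar pts',br.sum(),P[br].mean(0) if br.any() else '', np.percentile(P[br],[2,98],axis=0).round(3).tolist() if br.any() else '')
    g=P[~br]; k=g[(g[:,0]>.61)]; print('kick pts',len(k),[k[k[:,2]>z].mean(0).round(3).tolist() for z in(.2,.22,.235,.245) if (k[:,2]>z).any()], k[:,2].max() if len(k) else '')
    save('z_'+n,im)
E
```

```text
clock: 16.8
tool_pos: [0.4376, -0.0251, 0.0149]
orientation: [-142.5, 90.0, -137.3]
force: [-0.2, -0.4, -0.1]
opening: 0.0643
clock: 17.63
tool_pos: [0.4387, -0.0249, 0.1399]
orientation: [7.3, 89.8, 12.5]
force: [1.1, 0.5, -0.5]
opening: 0.0659
clock 17.6333 pos [ 0.4387 -0.0249  0.1399] phi 95.23 F [ 1.09  0.47 -0.55] open 0.0659 | shift [123.9  -0.5  -1.7] | twist 0.002
wrist 1243 0.07519012639146949 ((0.43657931685447693, -0.026784973219037056), 0.019021106883883476)
wrist bar pts 0  
kick pts 0 [] 
top bar pts 421 [0.55973777 0.09296185 0.22835732] [[0.487, 0.063, 0.19], [0.63, 0.111, 0.239]]
kick pts 189 [[0.635, 0.097, 0.229], [0.637, 0.105, 0.241], [0.64, 0.112, 0.25], [0.641, 0.116, 0.255]] 0.25926012582914276
side 155 0.07515404173617221 ((0.4364871680736542, -0.024930639192461967), 0.01979660429060459)
side bar pts 372 [0.55551229 0.0993536  0.23258212] [[0.488, 0.088, 0.21], [0.623, 0.11, 0.239]]
kick pts 84 [[0.639, 0.114, 0.245], [0.639, 0.114, 0.245], [0.639, 0.117, 0.25], [0.64, 0.119, 0.254]] 0.26022859357738914
```

Weight stands on the floor within about 2 mm of the drawer middle (top at 75 mm, both cameras). Next is the kickstand: close the fingers, rise, and move to the +y side of its foot (measured 0.640, 0.118, 0.25).

```bash
python3 -m pendant '[{"claw":50,"linear":[-10,0,0],"twist":0},{"claw":40,"linear":[-15,0,0],"twist":0},{"claw":30,"linear":[-15,0,0],"twist":0},{"claw":20,"linear":[-15,0,0],"twist":0},{"claw":10,"linear":[-15,0,0],"twist":0},{"claw":0,"linear":[-15,0,0],"twist":0},{"claw":0,"linear":[-15,0,0],"twist":0},{"claw":0,"linear":[-15,0,0],"twist":0},{"claw":0,"linear":[-10,0,0],"twist":0},{"claw":0,"linear":[-5,0,0],"twist":0}]'
python3 -m pendant '[{"claw":0,"linear":[0,10,12],"twist":0},{"claw":0,"linear":[0,18,23],"twist":0},{"claw":0,"linear":[0,18,23],"twist":0},{"claw":0,"linear":[0,18,23],"twist":0},{"claw":0,"linear":[0,18,23],"twist":0},{"claw":0,"linear":[0,18,23],"twist":0},{"claw":0,"linear":[0,18,23],"twist":0},{"claw":0,"linear":[0,18,23],"twist":0},{"claw":0,"linear":[0,18,23],"twist":0},{"claw":0,"linear":[0,16,23],"twist":0}]'
python3 - <<'E'
from h import *
rel(.642,.1644,.198,95.2)
im,d=snapshot('side'); save('v8',cv2.resize(im[80:320,160:400],None,fx=2,fy=2))
E
```

```text
clock: 18.62
tool_pos: [0.4378, -0.025, 0.2675]
orientation: [4.8, 90.0, 10.0]
force: [0.2, 0.3, -0.2]
opening: 0.0046
clock: 19.45
tool_pos: [0.6409, 0.1657, 0.2649]
orientation: [-165.0, 89.9, -159.8]
force: [1.0, 0.6, 0.0]
opening: 0.0002
clock 19.45 pos [0.6409 0.1657 0.2649] phi 95.22 F [1.04 0.59 0.04] open 0.0002 | shift [66.9 -1.3  1.1] | twist 0.0
```

View pics/v8.png

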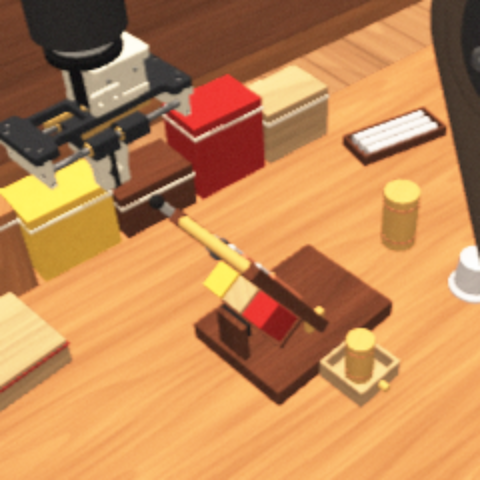

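The side view shows the weight upright in the drawer (360,355), the kickstand foot at (155,203) and the closed fingertips at (115,185) above and beyond it. I descend, then push slowly toward -y.

```bash
python3 -m pendant '[{"claw":0,"linear":[5,-1,1],"twist":0},{"claw":0,"linear":[8,0,0],"twist":0},{"claw":0,"linear":[10,0,0],"twist":0},{"claw":0,"linear":[10,0,0],"twist":0},{"claw":0,"linear":[10,0,0],"twist":0},{"claw":0,"linear":[10,0,0],"twist":0},{"claw":0,"linear":[8,0,0],"twist":0},{"claw":0,"linear":[4,0,0],"twist":0},{"claw":0,"linear":[1,0,0],"twist":0},{"claw":0,"linear":[0,0,0],"twist":0}]'
python3 -m pendant '[{"claw":0,"linear":[0,-3,0],"twist":0},{"claw":0,"linear":[0,-4,0],"twist":0},{"claw":0,"linear":[0,-5,0],"twist":0},{"claw":0,"linear":[0,-5,0],"twist":0},{"claw":0,"linear":[0,-5,0],"twist":0},{"claw":0,"linear":[0,-5,0],"twist":0},{"claw":0,"linear":[-1,-5,0],"twist":0},{"claw":0,"linear":[-1,-5,0],"twist":0},{"claw":0,"linear":[-1,-5,0],"twist":0},{"claw":0,"linear":[-1,-5,0],"twist":0}]'
python3 - <<'E'
from h import *
rel(.642,.1644,.198,95.2)
im,d=snapshot('side'); save('v9',cv2.resize(im[100:280,190:370],None,fx=3,fy=3))
E
```

```text
clock: 20.33
tool_pos: [0.6413, 0.163, 0.2008]
orientation: [-129.9, 90.0, -124.7]
force: [0.9, 0.1, -0.1]
opening: 0.0004
clock: 21.17
tool_pos: [0.6457, 0.1158, 0.2052]
orientation: [-18.0, 90.0, -12.8]
force: [-0.3, 0.2, 0.6]
opening: 0.0002
clock 21.1667 pos [0.6457 0.1158 0.2052] phi 95.2 F [-0.26  0.17  0.62] open 0.0002 | shift [ 7.2 48.7  0.7] | twist -0.0
```

View pics/v9.png

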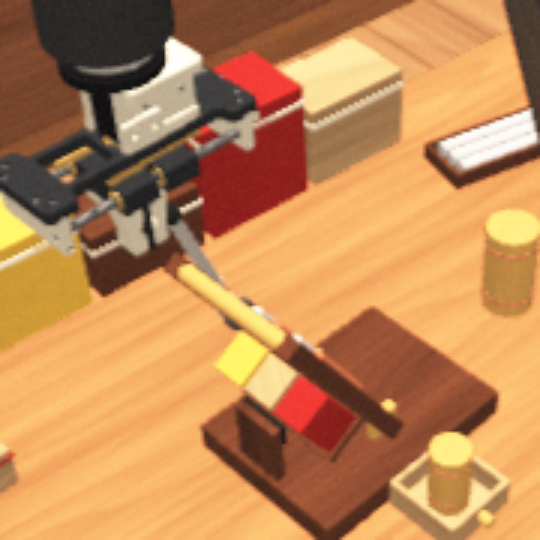

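The rod (v9 ~190,240) is moving with the fingers; continue over centre.

```bash
python3 -m pendant '[{"claw":0,"linear":[0,-5,0],"twist":0},{"claw":0,"linear":[0,-5,0],"twist":0},{"claw":0,"linear":[0,-5,0],"twist":0},{"claw":0,"linear":[0,-5,0],"twist":0},{"claw":0,"linear":[0,-5,0],"twist":0},{"claw":0,"linear":[0,-5,0],"twist":0},{"claw":0,"linear":[0,-5,0],"twist":0},{"claw":0,"linear":[0,-5,0],"twist":0},{"claw":0,"linear":[0,-5,0],"twist":0},{"claw":0,"linear":[0,-5,0],"twist":0}]'
python3 -m pendant '[{"claw":0,"linear":[0,-5,0],"twist":0},{"claw":0,"linear":[0,-5,0],"twist":0},{"claw":0,"linear":[0,-5,0],"twist":0},{"claw":0,"linear":[0,-5,0],"twist":0},{"claw":0,"linear":[0,-5,0],"twist":0},{"claw":0,"linear":[0,-5,0],"twist":0},{"claw":0,"linear":[0,-5,0],"twist":0},{"claw":0,"linear":[0,-5,0],"twist":0},{"claw":0,"linear":[0,-2,0],"twist":0},{"claw":0,"linear":[0,0,0],"twist":0}]'
python3 - <<'E'
from h import *
rel(.642,.1644,.198,95.2)
im,d=snapshot('side'); save('v10',cv2.resize(im[100:280,190:370],None,fx=3,fy=3))
E
```

```text
clock: 22.05
tool_pos: [0.6502, 0.066, 0.2049]
orientation: [-154.8, 90.0, -149.6]
force: [0.3, 0.4, 0.7]
opening: 0.0005
clock: 22.88
tool_pos: [0.654, 0.0242, 0.2049]
orientation: [-165.1, 90.0, -159.9]
force: [0.3, -0.3, 0.4]
opening: 0.0004
clock 22.8833 pos [0.654  0.0242 0.2049] phi 95.17 F [ 0.34 -0.28  0.43] open 0.0004 | shift [  6.9 140.8   0.7] | twist -0.001
```

View pics/v10.png

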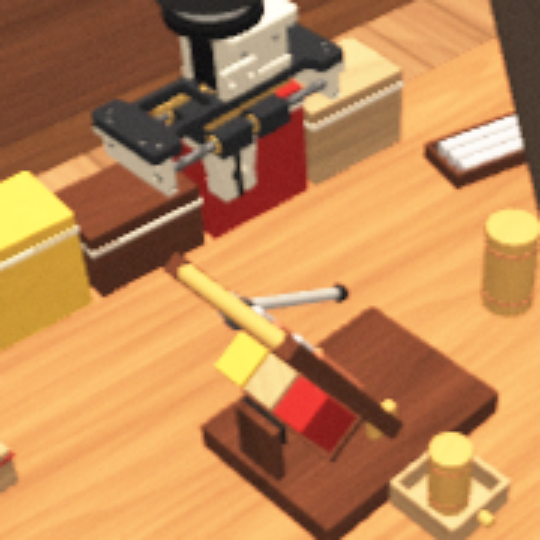

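Kickstand is past the top with its foot at v10 (342,293), to be verified while I rise and go over the bar.

```bash
python3 -m pendant '[{"claw":0,"linear":[-5,0,0],"twist":0},{"claw":0,"linear":[-10,0,0],"twist":0},{"claw":0,"linear":[-15,0,0],"twist":0},{"claw":0,"linear":[-15,0,0],"twist":0},{"claw":10,"linear":[-15,0,0],"twist":0},{"claw":20,"linear":[-15,0,0],"twist":0},{"claw":36,"linear":[-10,0,0],"twist":0},{"claw":36,"linear":[-5,0,0],"twist":0},{"claw":36,"linear":[0,10,-10],"twist":0},{"claw":36,"linear":[0,10,-10],"twist":0}]'
python3 -m pendant '[{"claw":36,"linear":[0,12,-14],"twist":0},{"claw":36,"linear":[0,12,-14],"twist":0},{"claw":36,"linear":[0,12,-14],"twist":0},{"claw":36,"linear":[0,12,-14],"twist":0},{"claw":36,"linear":[0,10,-10],"twist":0},{"claw":36,"linear":[0,5,-6],"twist":0},{"claw":36,"linear":[0,0,0],"twist":0},{"claw":36,"linear":[0,0,0],"twist":0},{"claw":36,"linear":[0,0,0],"twist":0},{"claw":36,"linear":[0,0,0],"twist":0}]'
python3 - <<'E'
from h import *
rel(.5544,.0983,.172,95.2)
O=np.array([.5645,-.0133,0]);a=np.radians(5.15);E=np.array([[np.cos(a),np.sin(a),0],[-np.sin(a),np.cos(a),0],[0,0,1]])
for n in('side','top'):
    im,d=snapshot(n); w=cloud(n,d); s=(w-O)@E.T
    save('y_'+n,im)
    print(n,'pred foot px',proj(n,O+np.array([.087,-.077,.057])@E),[(b['confidence'],np.round(b['xy'])) for b in boxes_of(n,'kick_foot')])
    m=(im.max(-1)<60)&(abs(s[...,0]-.087)<.02)&(s[...,1]>-.13)&(s[...,1]<.0)&(s[...,2]>.035)&(s[...,2]<.16); print('foot stand-frame',m.sum(),np.median(s[m],0) if m.any() else '')
    c=im.astype(int); m=(c[...,0]-c[...,2]>60)&(abs(s[...,0])<.05)&(s[...,1]>.06)&(s[...,1]<.14)&(s[...,2]>.2)&(s[...,2]<.25)
    print('bar',m.sum(),s[m].mean(0),s[m].min(0),s[m].max(0))
E
```

```text
clock: 23.77
tool_pos: [0.6316, 0.0431, 0.2944]
orientation: [168.6, 90.0, 173.8]
force: [0.8, 0.0, 0.5]
opening: 0.0335
clock: 24.6
tool_pos: [0.5552, 0.0987, 0.2946]
orientation: [-146.2, 90.0, -141.0]
force: [1.1, -0.0, -0.6]
opening: 0.036
clock 24.6 pos [0.5552 0.0987 0.2946] phi 95.17 F [ 1.08 -0.01 -0.58] open 0.036 | shift [122.6  -0.3  -0.8] | twist -0.001
side pred foot px [[301.88986305 198.45818595]] [(0.26, array([286., 226.]))]
foot stand-frame 11 [ 0.08317401 -0.07930263  0.06047913]
bar 250 [-0.00119522  0.11347962  0.23327705] [-0.04983314  0.10339594  0.22401956] [0.04954978 0.11933692 0.23849925]
top pred foot px [[329.13208244 161.37271809]] [(0.72, array([295., 199.])), (0.69, array([313., 164.]))]
foot stand-frame 7 [ 0.08663604 -0.07953842  0.06421989]
bar 76 [-0.0333011   0.10998581  0.23366943] [-0.0499946   0.10260801  0.22499193] [-0.01070397  0.11847379  0.2391818 ]
```

The kickstand is down: foot measured at stand (0.085,-0.079,0.06), as predicted for 2.618. Bar measured at y≈0.111. I descend over the bar and pinch it.

```bash
python3 -m pendant '[{"claw":36,"linear":[6,0,0],"twist":0},{"claw":36,"linear":[12,0,0],"twist":0},{"claw":36,"linear":[16,0,0],"twist":0},{"claw":36,"linear":[16,0,0],"twist":0},{"claw":36,"linear":[16,0,0],"twist":0},{"claw":36,"linear":[14,0,0],"twist":0},{"claw":36,"linear":[10,0,0],"twist":0},{"claw":36,"linear":[6,0,0],"twist":0},{"claw":36,"linear":[4,0,0],"twist":0},{"claw":36,"linear":[0,0,0],"twist":0}]'
python3 -m pendant '[{"claw":36,"linear":[4,0,0],"twist":0},{"claw":36,"linear":[4,0,0],"twist":0},{"claw":36,"linear":[4,0,0],"twist":0},{"claw":36,"linear":[4,0,0],"twist":0},{"claw":36,"linear":[4,0,0],"twist":0},{"claw":36,"linear":[0,0,0],"twist":0},{"claw":36,"linear":[0,0,0],"twist":0},{"claw":36,"linear":[0,0,0],"twist":0},{"claw":36,"linear":[0,0,0],"twist":0},{"claw":36,"linear":[0,0,0],"twist":0}]'
python3 - <<'E'
from h import *
rel(.5544,.0983,.172,95.2)
im,d=snapshot('side'); save('v11',cv2.resize(im[110:290,190:370],None,fx=3,fy=3))
E
```

```text
clock: 25.63
tool_pos: [0.5547, 0.0989, 0.1944]
orientation: [-159.6, 90.0, -154.4]
force: [1.0, 0.3, -0.2]
opening: 0.0358
clock: 26.47
tool_pos: [0.555, 0.0991, 0.1752]
orientation: [16.4, 90.0, 21.6]
force: [-0.2, -0.4, -0.3]
opening: 0.0359
clock 26.4667 pos [0.555  0.0991 0.1752] phi 95.2 F [-0.22 -0.43 -0.27] open 0.0359 | shift [ 3.2 -0.7 -0.6] | twist 0.0
```

View pics/v11.png

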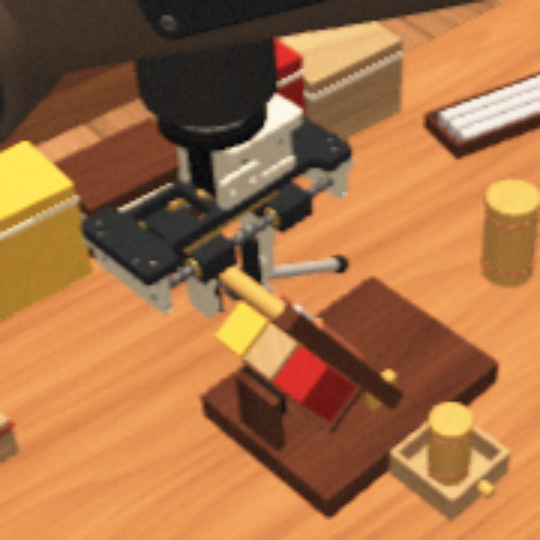

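Fingers straddle the bar (v11 at 203,300 and 250,275). Down 3 mm more and close.

```bash
python3 -m pendant '[{"claw":36,"linear":[3,0,0],"twist":0},{"claw":30,"linear":[0,0,0],"twist":0},{"claw":24,"linear":[0,0,0],"twist":0},{"claw":20,"linear":[0,0,0],"twist":0},{"claw":17,"linear":[0,0,0],"twist":0},{"claw":14,"linear":[0,0,0],"twist":0},{"claw":10,"linear":[0,0,0],"twist":0},{"claw":10,"linear":[0,0,0],"twist":0},{"claw":10,"linear":[0,0,0],"twist":0},{"claw":10,"linear":[0,0,0],"twist":0}]'
python3 - <<'E'
from h import *
rel(.5544,.0983,.172,95.2)
for q in np.linspace(.55,0,12): print(round(q,3), (214*np.sin(q)-214*np.sin(.55)).round(1),(214*np.cos(q)-214*np.cos(.55)).round(1))
E
```

```text
clock: 27.35
tool_pos: [0.5549, 0.0963, 0.1719]
orientation: [-103.2, 89.8, -98.1]
force: [3.3, -10.0, -2.1]
opening: 0.0151
clock 27.35 pos [0.5549 0.0963 0.1719] phi 95.16 F [  3.25 -10.04  -2.11] open 0.0151 | shift [-0.1  2.1 -0.4] | twist -0.001
0.55 0.0 0.0
0.5 -9.3 5.4
0.45 -18.8 10.3
0.4 -28.5 14.7
0.35 -38.5 18.6
0.3 -48.6 22.0
0.25 -58.9 24.9
0.2 -69.3 27.3
0.15 -79.9 29.2
0.1 -90.5 30.5
0.05 -101.2 31.3
0.0 -111.9 31.6
```

```bash
python3 -m pendant '[{"claw":10,"linear":[-1.4,-4,0],"twist":0},{"claw":10,"linear":[-2.7,-5,0],"twist":0},{"claw":10,"linear":[-2.7,-5,0],"twist":0},{"claw":10,"linear":[-2.5,-5,0],"twist":0},{"claw":10,"linear":[-2.4,-5,0],"twist":0},{"claw":10,"linear":[-2.2,-5,0],"twist":0},{"claw":10,"linear":[-2.2,-5,0],"twist":0},{"claw":10,"linear":[-2,-5,0],"twist":0},{"claw":10,"linear":[-1.9,-5,0],"twist":0},{"claw":10,"linear":[-1.7,-5,0],"twist":0}]'
python3 - <<'E'
from h import *
rel(.5645,-.0133,.259-.0555,95.2)
E
```

```text
clock: 28.18
tool_pos: [0.5588, 0.0502, 0.1947]
orientation: [89.9, 90.0, 95.1]
force: [-4.9, 4.3, 3.8]
opening: 0.0152
clock 28.1833 pos [0.5588 0.0502 0.1947] phi 95.21 F [-4.9   4.32  3.79] open 0.0152 | shift [ -8.9 -63.7  -0.1] | twist 0.0
```

```bash
python3 -m pendant '[{"claw":10,"linear":[-1.6,-5,0],"twist":0},{"claw":10,"linear":[-1.5,-5,0],"twist":0},{"claw":10,"linear":[-1.4,-5,0],"twist":0},{"claw":10,"linear":[-1.2,-5,0],"twist":0},{"claw":10,"linear":[-1.1,-5,0],"twist":0},{"claw":10,"linear":[-1,-5,0],"twist":0},{"claw":10,"linear":[-0.8,-5,0],"twist":0},{"claw":10,"linear":[-0.6,-5,0],"twist":0},{"claw":10,"linear":[-0.5,-5,0],"twist":0},{"claw":10,"linear":[-0.4,-5,0],"twist":0}]'
python3 - <<'E'
from h import *
rel(.5645,-.0133,.259-.0555,95.2)
E
```

```text
clock: 29.02
tool_pos: [0.5629, -0.0002, 0.2045]
orientation: [175.0, 90.0, -179.8]
force: [-2.9, 3.0, 1.9]
opening: 0.015
clock 29.0167 pos [ 5.629e-01 -2.000e-04  2.045e-01] phi 95.2 F [-2.86  3.02  1.9 ] open 0.015 | shift [  1.  -13.2   0.4] | twist -0.0
```

```bash
python3 -m pendant '[{"claw":10,"linear":[0,-4,0],"twist":0},{"claw":10,"linear":[0,-3,0],"twist":0},{"claw":10,"linear":[0,-2,0],"twist":0},{"claw":10,"linear":[0,-2,0],"twist":0},{"claw":10,"linear":[0,-1,0],"twist":0},{"claw":10,"linear":[0,-1,0],"twist":0},{"claw":10,"linear":[0,0,0],"twist":0},{"claw":10,"linear":[0,0,0],"twist":0},{"claw":10,"linear":[0,0,0],"twist":0},{"claw":10,"linear":[0,0,0],"twist":0}]'
python3 - <<'E'
from h import *
rel(.5645,-.0133,.259-.0555,95.2)
O=np.array([.5645,-.0133,0]);a=np.radians(5.15);E=np.array([[np.cos(a),np.sin(a),0],[-np.sin(a),np.cos(a),0],[0,0,1]])
for n in('side','top'):
    im,d=snapshot(n); w=cloud(n,d); s=(w-O)@E.T
    c=im.astype(int); m=(c[...,0]-c[...,2]>60)&(abs(s[...,0])<.056)&(abs(s[...,1])<.02)&(s[...,2]>.245)&(s[...,2]<.275)
    print(n,'bar',m.sum(),np.percentile(s[m],[3,50,97],axis=0).round(4).tolist() if m.any() else '')
    # -x upright face: y extent by height
    for z in (.1,.14,.18,.22,.25):
        f=(c.sum(-1)<250)&(abs(s[...,0]+.073)<.004)&(abs(s[...,1])<.03)&(abs(s[...,2]-z)<.012)
        if f.sum()>3: print('  end face z',z,f.sum(),np.percentile(s[f][:,1],[2,50,98]).round(4))
    m=(abs(w[...,2]-.075)<.008)&(np.hypot(w[...,0]-.435,w[...,1]+.025)<.035)
    if m.sum()>9: print('weight',cv2.minEnclosingCircle(w[m][:,:2].astype(np.float32)))
    m=(im.max(-1)<60)&(abs(s[...,0]-.087)<.02)&(s[...,1]>-.16)&(s[...,1]<-.03)&(s[...,2]<.05); print('  foot',m.sum(),np.median(s[m],0) if m.any() else '')
    if n=='side': save('v12',cv2.resize(im[110:290,190:370],None,fx=3,fy=3))
E
```

```text
clock: 29.85
tool_pos: [0.564, -0.0132, 0.2045]
orientation: [-158.2, 89.9, -153.0]
force: [-4.4, 2.1, 2.9]
opening: 0.0149
clock 29.85 pos [ 0.564  -0.0132  0.2045] phi 95.2 F [-4.37  2.07  2.91] open 0.0149 | shift [ 1.  -0.1  0.5] | twist -0.0
side bar 135 [[-0.055, -0.0069, 0.2525], [-0.0289, 0.005, 0.2654], [-0.0045, 0.0094, 0.2691]]
  end face z 0.1 27 [-0.0075  0.0004  0.0079]
  end face z 0.14 30 [-0.0074  0.0009  0.0093]
  end face z 0.18 38 [-0.0069  0.001   0.0102]
  end face z 0.22 37 [-0.0061  0.0012  0.0108]
  end face z 0.25 41 [-0.0059  0.0028  0.0105]
weight ((0.4381425976753235, -0.02297460474073887), 0.020303988829255104)
  foot 0 
top bar 72 [[-0.0543, -0.0069, 0.2613], [-0.0427, 0.0005, 0.2654], [-0.0295, 0.0078, 0.2682]]
  end face z 0.22 6 [-0.0079  0.0007  0.0068]
weight ((0.4370391368865967, -0.02434169128537178), 0.018533209338784218)
  foot 0
```

View pics/v12.png

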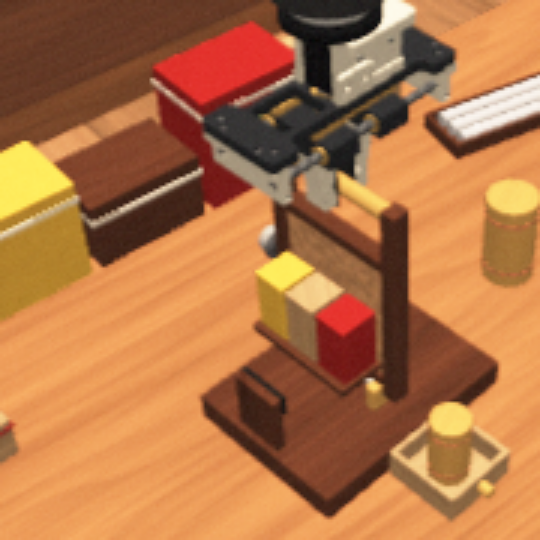

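The board is upright (lean about 0.01 rad), the bar is held, and the weight is standing. One idle call to settle, then hand in.

```bash
python3 -m pendant '[{"claw":10,"linear":[0,0,0],"twist":0},{"claw":10,"linear":[0,0,0],"twist":0},{"claw":10,"linear":[0,0,0],"twist":0},{"claw":10,"linear":[0,0,0],"twist":0},{"claw":10,"linear":[0,0,0],"twist":0},{"claw":10,"linear":[0,0,0],"twist":0},{"claw":10,"linear":[0,0,0],"twist":0},{"claw":10,"linear":[0,0,0],"twist":0},{"claw":10,"linear":[0,0,0],"twist":0},{"claw":10,"linear":[0,0,0],"twist":0}]'
python3 - <<'E'
from h import *
rel(.5645,-.0133,.2035,95.2)
im,d=snapshot('top'); w=cloud('top',d)
for nm,C in (('cup',(.435,-.245)),('jar',(.38,.295))):
    m=(np.hypot(w[...,0]-C[0],w[...,1]-C[1])<.06)&(w[...,2]>.05); print(nm,w[m].mean(0))
print(close_job())
E
```

```text
clock: 30.78
tool_pos: [0.564, -0.0132, 0.2045]
orientation: [-160.3, 89.9, -155.1]
force: [-5.2, 1.3, 2.3]
opening: 0.0151
clock 30.7833 pos [ 0.564  -0.0132  0.2045] phi 95.2 F [-5.21  1.3   2.31] open 0.0151 | shift [ 1.  -0.2  0.5] | twist -0.0
cup [ 0.44788057 -0.25905073  0.05885394]
jar [nan nan nan]
the job is handed in; nothing more can be done
None<stdin>:5: RuntimeWarning: Mean of empty slice.
  ret = um.true_divide(
```

I put the smallest brass weight in the drawer, flipped the kickstand down, and raised the board. I handed the job in at about 31 s while still pinching the top bar; the hand-in gave no verdict.

**Last checks that agreed**
- **Weight:** it stands upright on the drawer floor, within about 4 mm of the middle in the side and top views.
- **Board:** the lean is about 0.01 rad, and the arm pose did not move between the last two readings. The grip is on the bar at 15 mm opening.
- **Tin cup:** it has not moved.

**Checks that failed or disagreed**
- **Fingertips:** the real fingertips sit about 40 mm behind the reported TCP. My first close on the weight therefore met only air. I measured the offset with the wrist camera and used it for every later move.
- **Jar:** the last check gave no reading, probably because the arm hid it from the top camera. The tool never went near it.
- **Kickstand:** I measured it at its down stop before raising the board. Afterwards its foot was hidden, so its clearance from the table with the board upright was not measured.

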